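Close the crusted sugar bowl and put it away in the caddy

ROBOT

A 7-joint arm with a two-finger parallel gripper is mounted at the origin on the work surface. World frame = base frame: x ahead of the robot, y to its left, z up, the work surface at z = 0. Lengths are in m, angles in rad, forces in N, time in s.
With the tool pointing down it reaches from about 0.35 to 0.9 m from the base axis. Payload 8.1 kg.
Tool frame: the origin (TCP) lies at the centre of the arm's flange, where the gripper is bolted on; the fingertips stand 178 mm ahead of it and the grasp point (between the pads) lies 159 mm ahead of it; x points along the fingers, z is the direction in which the jaws open and shut, and the axes are right-handed (so a half turn about x gives the same grasp; the last joint's range is limited). The gripper opens to 92 mm and grips with 3 to 60 N. Pads are 19 mm wide; open, the fingers measure 130 mm over their backs; the gripper's body (75 mm by 190 mm) begins 47 mm behind the grasp point.
Start: joints at [1.054, 0.434, 0.025, 1.573, -0.012, 1.134, -0.075], TCP at [0.251, -0.572, 0.405] pointing down, gripper open.
Joint ranges: [-2.62, 2.62], [-0.44, 2.09], [-1.27, 1.32], [0.08, 2.57], [-1.32, 4.46], [0.12, 2], [-2.74, 2.74]. Speed limits (rad/s): [2.22, 2.22, 3.01, 3.01, 3.14, 3.14, 3.14].

INTERFACE

Orientations are given as a rotation vector (axis times angle).
In Python, from cell import arm, get_image, search_frame, pinpoint gives the robot as it stands.
- The arm moves only by the tool arm_command, never from a script. Its argument "motion" is a list of rows, each a list of 7 numbers: the finger opening in mm, from 0 to 91.8, then the shift along the tool's x, y, z in mm, then the turn, a rotation vector about the tool's x, y, z in degrees. In form: [[fingers, x, y, z, ax, ay, az], ...]. A call has 1 to 5 rows; each row shifts and turns the commanded pose from where the row before left it, along the tool's axes as they then stand; what a row does not reach is not made up. A row lasts 1/8 s, in which the tool goes at most 62.5 mm and 10.7 degrees, less where a joint would pass 70% of its speed; a pose out of reach is approached as far as the arm can. A call with a gripper value outside its range is refused whole. The fingers move at their own pace and stop on an object; "newtons" is the grip in N (left out, the last holds). Time passes only in rows, so rows that do not move let the fingers close. It gives the time, the measured TCP pose, the force and the opening at its end, in the units of the state.
- arm.observe(): the state, without advancing time (a new reading comes with each control period).
- get_image(name): name is "scene" or "top"; returns a dict with "frame" (420x560x3 uint8, red, green, blue), "range_z" (420x560 float32, m along the optical axis (not along the pixel's ray), 0 where there is no reading), "K" (3x3 intrinsics, pixels), "origin" and "rotation" of the camera in the world. Camera axes: x right, y down, z forward; pixel columns grow to the right and rows downward; lengths in m; the calibration is good to about 2 mm. A picture is of the moment at which its call begins.
- arm.sign_off(): hands the job in, once; it reports no verdict.
Trained networks look in the newest picture that a camera, given by its name, has taken for a name from the list of things; names that differ only in an ending like _2 or _b are one class to them, and where a whole thing is asked for, a point or a joint stands for the part that bears it (a point fixed in the world has none). Each returns a list of dicts, best first, with "p" (0 to 1); they miss things now and then, are a little off and sometimes report something else, mostly with a low value. They report only what shows in the picture. A call takes as long as a camera call. They do not tell look-alikes from the thing itself.
- search_frame(camera, target): "point" ([x, y, z] in m, in world coordinates, good to about 4 mm: the middle of the surface that is visible of it).
- pinpoint(camera, target): "point" ([x, y, z] in m, in world coordinates, good to about 4 mm: a listed point, or the origin of a listed thing).
The state is a dict: "clock": time; "joints": joint angles; "dq": joint speeds; "joint_efforts": joint torques, N m; "position": TCP position; "ee_rot": TCP orientation; "force": force on the tool from outside, world axes, zero at the start; "ft_torque": the same for the moment, N m; "width": opening from 0.0 (shut) to 1.0 (fully open).
Only numpy, scipy, OpenCV 4.12 (cv2) and the standard library are available. Lean on these libraries where they do the work, as an engineer would, in place of code of your own. Each camera call takes 0.05 s, during which the arm holds its last target. There are 200 camera calls.

TASK

The sugar bowl's screw lid is still most of a turn from being down and dried sugar has crusted its thread. Work it on clockwise by its finger bar the way you would run a tap: half a turn on, a quarter back, half a turn on, a quarter back, then on until the lid is fully home; lean on it firmly but not hard as you turn, so that the bowl, which nobody is holding, stays put and does not spin round with the lid. Then lift the bowl by the finger bar and set it down gently, upright, in the caddy's top tray, let go, and leave the other things alone.

Things in the scene. Friction and masses are not known exactly. Their poses are not given: they have to be found in the camera images.
- bowl: Closed round aluminium sugar bowl standing loose on the cabinet, 0.42 to 0.66 kg with lid and sugar. Widest diameter 94 mm, shoulder 71 mm up, foot ring of 40 mm radius; two wire ears on its +y and -y sides (126 mm over both). Origin: centre of its underside; z up along the thread's axis. Unladen, its foot slips round on the cabinet at 0.08 to 0.19 N m.
- bowl_ear (a point): Outermost point of the bowl's +y ear, 63 mm from the bowl's axis and 43 mm above its underside; turns with the bowl, not with the lid.
- knob (a point): Centre of the lid's black upright finger bar: 46 mm long (its x axis), 14 mm thick (its y axis), 31 mm high, so it reaches 15.5 mm above and below this point; below it is the lid's top (84 mm diameter). On the thread's axis; with the lid home it is 102 mm above the bowl's underside, at the start about 7 mm more. Turns and sinks with the lid.
- lid (a joint): Angle of the lid in the bowl's thread, rad: grows as it is turned clockwise seen from above and sinks (8 mm a turn); starts at 0 to 0.35; 5.4 is fully home, a hard stop; it cannot come off. The crusted thread takes about 0.26 N m to turn either way, so the bowl spins unless leaned on; pushing down on the lid with 12 to 20 N holds it up to 0.31 N m or more.
- cabinet: Cream melamine-faced cabinet; its top is the work surface at height 0.
- caddy: Lime green three-tier plastic caddy, 190 mm (its x) by 270 mm (its y), 196 mm high, held by its feet: it does not move. Origin: centre of its underside.
- top_tray (a point): Centre of the inner floor of the caddy's empty top tray, 152 mm above the cabinet; the tray is 182 mm (its x) by 262 mm (its y) inside, its 4 mm walls rise 44 mm above this floor.
- jug_mid (a point): Empty steel milk jug, 80 mm diameter, 105 mm high, handle to its +y; point at its centre, half-way up. To be left alone.
- tin_mid (a point): Round grey tea tin with a smooth push-on lid, no ears and no finger bar, 78 mm diameter, 96 mm high; point at its centre. To be left alone.
- pot_mid (a point): Blue ceramic teapot with hinged lid, 140 mm diameter, 220 mm over spout and handle, 146 mm high; point on its axis 55 mm up. To be left alone.
- mug_mid (a point): White mug, 80 mm diameter, 92 mm high; its centre. To be left alone.
- stick: Bamboo stirring stick lying flat, 190 x 8 x 5 mm, along its x; origin under its middle. To be left alone.
- spoon: Steel teaspoon lying flat, 140 mm long, along its x. To be left alone.
Mind the look-alikes: they are no part of the job. What is shaped like the bowl but red or yellow is not meant.

How it is judged:
On the way, in this order (a step that is already met when the one before it is completed fails the run):
1. the lid has been turned on by about half a turn (value of joint lid above 2.65 rad), for 0.05 s.
2. then turned back by about a quarter turn (value of joint lid below 2.45 rad), for 0.05 s.
3. then on again by about half a turn (value of joint lid above 4.15 rad), for 0.05 s.
4. then back again by about a quarter turn (value of joint lid below 4 rad), for 0.05 s.
5. then on until the lid is home, the bowl still standing on the cabinet (value of joint lid above 5.2 rad and height (world z) of bowl below 0.01 m), for 0.1 s.
At the end, for the whole second after the job is handed in: The lid is home (within 0.25 rad of its seat at 5.4) and the bowl stands upright (within 0.08 rad), at rest and released, flat on the floor of the caddy's top tray, its axis within 60 mm of the tray's centre (value of joint lid above 5.15 rad and horizontal distance between bowl and top_tray below 0.06 m and z of bowl in the frame of top_tray between -0.006 and 0.006 m and angle between bowl's own z axis and vertical below 0.08 rad and linear speed of bowl below 0.02 m/s); the robot touches nothing.
It fails at once if the bowl spins round where it stands (its ear moves more than 25 mm) (distance of bowl_ear from where it was at the start of the episode above 0.025 m and distance of bowl from where it was at the start of the episode below 0.03 m and height (world z) of bowl below 0.005 m).
It fails at once if the bowl is lifted or shoved more than 30 mm along before its lid is home (value of joint lid below 5.1 rad and (height (world z) of bowl above 0.012 m or distance of bowl from where it was at the start of the episode above 0.03 m)).
It fails at once if the bowl is leaned on so hard that it bears on the cabinet with more than 55 N (contact force between bowl and cabinet above 55 N).
It fails at once if the bowl is dropped into the tray (let go more than 14 mm above its floor) or slammed down (over 150 N) ((height (world z) of bowl above 0.166 m and contact force between the fingers and bowl below 0.1 N) or contact force between bowl and caddy above 150 N).
It fails at once if another thing is moved by more than 30 mm (distance of any of jug_mid, tin_mid, pot_mid, mug_mid, stick, spoon from where it was at the start of the episode above 0.03 m).
It also fails if it takes over 72 s, if anything falls off the work surface, if the arm or the gripper's body presses on something with over 40 N, if the wrist force passes 120 N, or if a joint passes its speed limit or range.

## Working session

There is one attempt and no reset: what is moved stays moved. The work goes in short steps, Python scripts to look and compute and a tool call to move; the robot and the scene stay as the last step left them, time stands still between calls to the robot, and variables do not carry over. Pictures are saved under pics/ and viewed, about 8 in all and at most 12, crops included, and the job is handed in when it is done.

Besides the shell and the picture viewer there is one more tool, called after "Request:" as a command line: name --pt "numbers of a row" for each row, then --argument value for the rest. arm_command: Moves the arm, as the interface text tells. Its arguments: {"type":"object","properties":{"motion":{"type":"array"},"newtons":{"type":"number"}},"required":["motion"]}

```bash
mkdir -p pics; ls
python3 - <<'E'
from cell import arm,get_image,search_frame,pinpoint
import cv2,numpy as np
print(arm.observe())
for c in("scene","top"):
    im=get_image(c); cv2.imwrite(f"pics/{c}0.png",cv2.resize(im["frame"][:,:,::-1],(784,588)))
    print(c,im["K"].tolist(),im["origin"],np.array(im["rotation"]).tolist())
    for t in("bowl","knob","bowl_ear","top_tray","caddy"):
        print(t,[(np.round(d["point"],3).tolist(),round(d["p"],2)) for d in pinpoint(c,t)])
E
```

```text
pics
{'clock': 0.0, 'joints': array([ 1.0543949 ,  0.43523094,  0.02494843,  1.57410934, -0.01160455,
        1.13398761, -0.07511432]), 'dq': array([-1.12637155e-03, -4.83479049e-04,  5.87685092e-05, -1.11172912e-03,
       -9.51667172e-04,  7.65343306e-04,  7.75829490e-04]), 'joint_efforts': array([-3.57540257e-04, -6.67848945e+01,  9.84711796e-01, -3.14456463e+01,
       -6.05689245e-02,  4.24838613e-02,  1.96864357e-04]), 'position': array([ 0.25119622, -0.57204181,  0.40393478]), 'ee_rot': array([ 0.90007418,  1.37841859, -0.89882768]), 'force': array([-0.30581831,  0.05534384, -0.43853255]), 'ft_torque': array([-0.03488486,  0.0344369 , -0.03657352]), 'width': 0.9971120795185154}
scene [[534.9674277403349, 0.0, 276.088221804185], [0.0, 534.9674277403349, 212.61201797545223], [0.0, 0.0, 1.0]] [1.18061224 0.63223455 1.06013595] [-0.9964186967842867, -2.483273817494536, 1.0126109811100426]
bowl [([0.626, 0.023, -0.002], 0.96), ([0.454, -0.311, 0.003], 0.59), ([0.43, -0.005, -0.002], 0.33)]
knob [([0.345, 0.079, 0.107], 0.93), ([0.625, 0.025, 0.111], 0.58), ([0.454, -0.31, 0.111], 
[... 273 characters left out ...]
0.0, 538.5840185091034, 210.80818600487302], [0.0, 0.0, 1.0]] [ 0.34184553 -0.02293122  1.31051214] [-2.0962119129086427, 2.156880082694844, -0.19893276169876725]
bowl [([0.347, 0.079, -0.0], 0.8), ([0.624, 0.028, 0.002], 0.78), ([0.456, -0.309, -0.006], 0.69), ([0.542, 0.276, 0.153], 0.22)]
knob [([0.623, 0.025, 0.109], 0.89), ([0.451, -0.312, 0.109], 0.64), ([0.35, 0.083, 0.111], 0.64), ([0.429, -0.003, -0.001], 0.57), ([0.543, 0.277, 0.151], 0.49), ([0.303, -0.341, -0.001], 0.37)]
bowl_ear [([0.498, -0.264, 0.046], 0.91), ([0.316, 0.026, 0.046], 0.83), ([0.63, -0.035, 0.042], 0.75)]
top_tray [([0.542, 0.28, 0.154], 0.88), ([0.299, -0.34, 0.0], 0.38)]
caddy [([0.542, 0.284, -0.005], 0.79)]
```

View pics/top0.png

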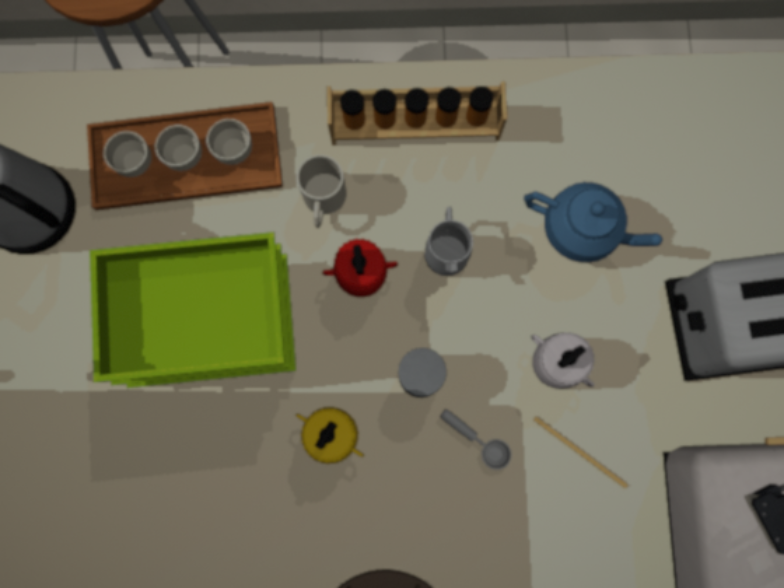

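View pics/scene0.png

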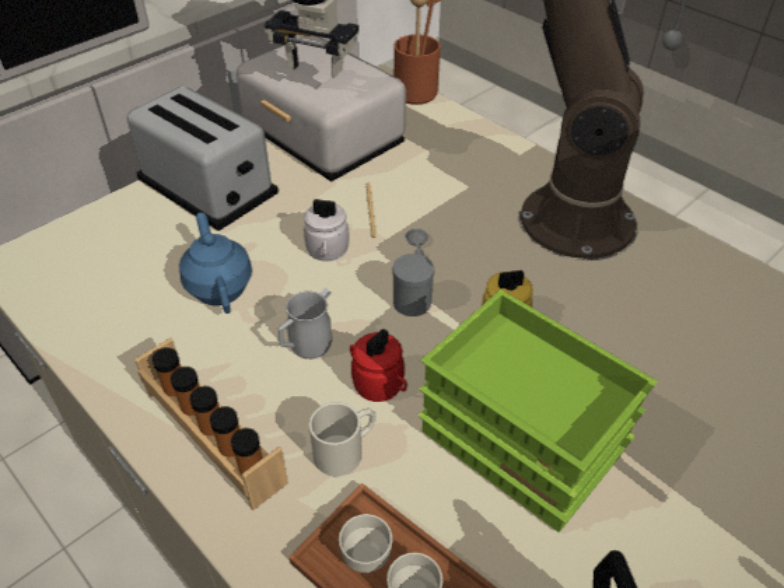

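The top view shows three look-alikes:
- Silver bowl with ears and a finger bar, at about (563,360).
- Red bowl at (360,267).
- Yellow bowl at (328,435).

The grey tin at (422,372) has no ears or bar. I'm choosing the silver (aluminium) bowl at about (0.455,-0.31). Next I'll take a close crop and measure the bar with depth.

```bash
cat > h.py <<'E'
from cell import arm,get_image,search_frame,pinpoint
import cv2,numpy as np
from scipy.spatial.transform import Rotation as R
def cloud(im):
    v,u=np.mgrid[:420,:560]; K=im["K"]; z=im["range_z"]
    P=np.stack([(u-K[0,2])/K[0,0]*z,(v-K[1,2])/K[1,1]*z,z],-1)
    r=np.array(im["rotation"]); M=r if r.shape==(3,3) else R.from_rotvec(r).as_matrix()
    return P@M.T+im["origin"]
def bar(c,x,y,zl,zh):
    im=get_image(c); W=cloud(im); f=im["frame"].astype(int)
    m=(np.hypot(W[...,0]-x,W[...,1]-y)<.04)&(W[...,2]>zl)&(W[...,2]<zh)&(im["range_z"]>0)&(f.max(-1)<70)
    p=W[m]; rect=cv2.minAreaRect((p[:,:2]*1000).astype(np.float32))
    d=np.linalg.svd(p[:,:2]-p[:,:2].mean(0),full_matrices=False)[2][0]
    print(c,len(p),"mean",p.mean(0).round(4),"zpct",np.percentile(p[:,2],[5,50,95]).round(4),"rect",rect,"ang",np.degrees(np.arctan2(d[1],d[0]))%180)
    return im
def st():
    s=arm.observe(); M=R.from_rotvec(s["ee_rot"]).as_matrix()
    print(s["clock"],"pos",s["position"].round(4),"x",M[:,0].round(3),"jaw yaw",np.degrees(np.arctan2(M[1,2],M[0,2])).round(2),"q",s["joints"].round(3),"F",s["force"].round(1),"T",s["ft_torque"].round(2),"w",round(s["width"],3))
    return s,M
E
python3 - <<'E'
from h import *
st(); s,M=st(); print(M.round(3))
for c in("top","scene"):
    im=bar(c,.455,-.311,.113,.14)
    if c=="top": cv2.imwrite("pics/crop.png",cv2.resize(im["frame"][220:300,350:450,::-1],(600,480),interpolation=cv2.INTER_CUBIC))
    for t in("knob","bowl_ear"):
        print(t,[(np.round(d["point"],4).tolist(),round(d["p"],2)) for d in pinpoint(c,t) if d["point"][1]<-.2])
E
```

```text
0.6 pos [ 0.2513 -0.5723  0.4048] x [ 0. -0. -1.] jaw yaw -66.3 q [ 1.054  0.434  0.025  1.573 -0.012  1.134 -0.075] F [-0.7 -0.5  0.5] T [ 0.02 -0.05 -0.05] w 1.004
0.6 pos [ 0.2513 -0.5723  0.4048] x [ 0. -0. -1.] jaw yaw -66.3 q [ 1.054  0.434  0.025  1.573 -0.012  1.134 -0.075] F [-0.7 -0.5  0.5] T [ 0.02 -0.05 -0.05] w 1.004
[[ 0.     0.916  0.402]
 [-0.     0.402 -0.916]
 [-1.    -0.     0.   ]]
top 126 mean [ 0.4562 -0.3097  0.1251] zpct [0.121  0.1254 0.129 ] rect ((456.8077697753906, -310.7285461425781), (14.16342830657959, 43.650455474853516), 35.9753303527832) ang 125.12586219463628
knob [([0.4562, -0.3104, 0.1086], 0.95)]
bowl_ear [([0.4969, -0.2631, 0.0433], 0.95)]
scene 86 mean [ 0.4586 -0.307   0.1216] zpct [0.114  0.1223 0.1282] rect ((458.08203125, -306.59820556640625), (17.869876861572266, 44.433624267578125), 37.1065673828125) ang 123.89559541444703
knob [([0.4567, -0.309, 0.111], 0.82)]
bowl_ear [([0.4984, -0.2635, 0.0445], 0.61)]
```

View pics/crop.png

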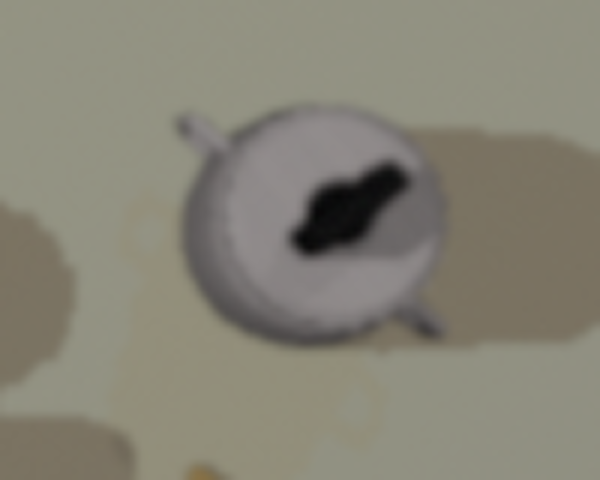

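The crop shows the silver bowl. Its dark finger bar is centred near (345,205), and its ears are at (185,120) and (435,330). I take the bar centre as (0.4565,-0.310), with its long axis at about 125° and the jaws at yaw 35.5°. I'll translate first, then turn.

Request:
arm_command --pt "91.8 0 29.3 -15.8 0 0 0" --pt "91.8 0 29.3 -15.8 0 0 0" --pt "91.8 0 29.3 -15.8 0 0 0" --pt "91.8 0 29.3 -15.8 0 0 0" --pt "91.8 0 29.3 -15.8 0 0 0" --newtons 55

```text
clock: 1.52
position: [0.3543, -0.4402, 0.4049]
ee_rot: [0.899, 1.377, -0.899]
force: [0.8, -0.4, 0.5]
width: 1.004
```

Request:
arm_command --pt "91.8 0 29.3 -15.8 0 0 0" --pt "91.8 0 29.3 -15.8 0 0 0" --pt "91.8 0 29.3 -15.8 0 0 0" --pt "91.8 0 29.3 -15.8 0 0 0" --pt "91.8 0 29.3 -15.8 0 0 0"

```text
clock: 2.15
position: [0.4566, -0.3089, 0.4049]
ee_rot: [0.899, 1.377, -0.899]
force: [0.5, 0.1, 0.3]
width: 0.999
```

Request:
arm_command --pt "91.8 0 0 0 -10.2 0 0" --pt "91.8 0 0 0 -10.2 0 0" --pt "91.8 0 0 0 -10.2 0 0" --pt "91.8 0 0 0 -10.2 0 0" --pt "91.8 0 0 0 -10.2 0 0"

```text
clock: 2.78
position: [0.456, -0.3098, 0.4048]
ee_rot: [0.205, 1.561, -0.205]
force: [0.1, -0.2, 0.3]
width: 1.004
```

Request:
arm_command --pt "91.8 0 0 0 -10.2 0 0" --pt "91.8 0 0 0 -10.2 0 0" --pt "91.8 0 0 0 -10.2 0 0" --pt "91.8 0 0 0 -10.2 0 0" --pt "91.8 0 0 0 -10.0 0 0"

```text
clock: 3.4
position: [0.456, -0.3099, 0.4048]
ee_rot: [-0.49, 1.515, 0.489]
force: [0.4, 0.5, 0.1]
width: 0.997
```

```bash
python3 -c "
from h import *
s,M=st(); print(M.round(3)); print('tool delta mm',M.T@(np.array([.4565,-.310,.36])-s['position'])*1000)"
```

```text
3.4 pos [ 0.456  -0.3099  0.4048] x [ 0. -0. -1.] jaw yaw 35.83 q [ 0.837  0.357 -0.447  1.726  0.171  1.097  0.961] F [0.4 0.5 0.1] T [ 0.03 -0.19 -0.01] w 0.997
[[ 0.    -0.585  0.811]
 [-0.     0.811  0.585]
 [-1.    -0.    -0.   ]]
tool delta mm [44.80309494 -0.3749027   0.33266885]
```

Request:
arm_command --pt "91.8 35 0 0 0 0 0" --pt "91.8 35 0 0 0 0 0" --pt "91.8 30 0 0 0 0 0" --pt "91.8 20 0 0 0 0 0" --pt "91.8 6 0 0 0 0 0"

```text
clock: 4.03
position: [0.4557, -0.3097, 0.2777]
ee_rot: [-0.484, 1.517, 0.486]
force: [-0.1, 1.6, -0.2]
width: 0.998
```

Request:
arm_command --pt "40 0 0 0 0 0 0" --pt "25 0 0 0 0 0 0" --pt "18 0 0 0 0 0 0" --pt "10 0 0 0 0 0 0" --pt "10 0 0 0 0 0 0" --newtons 10

```text
clock: 4.65
position: [0.4561, -0.3098, 0.2789]
ee_rot: [-0.486, 1.516, 0.485]
force: [0.2, -0.3, 0.1]
width: 0.511
```

```bash
python3 -c "
from h import *
s,M=st(); print(M.round(3))"
```

```text
4.65 pos [ 0.4561 -0.3098  0.2789] x [ 0. -0. -1.] jaw yaw 35.5 q [ 0.799  0.493 -0.409  1.871  0.258  0.829  0.877] F [ 0.2 -0.3  0.1] T [ 0.04 -0.15 -0.03] w 0.511
[[ 0.    -0.581  0.814]
 [-0.     0.814  0.581]
 [-1.    -0.     0.   ]]
```

Request:
arm_command --pt "10 0 0 0 0 0 0" --pt "10 0 0 0 0 0 0" --pt "10 0 0 0 0 0 0" --pt "10 0 0 0 0 0 0" --pt "10 0 0 0 0 0 0"

```text
clock: 5.28
position: [0.4558, -0.3101, 0.2786]
ee_rot: [-0.485, 1.516, 0.485]
force: [-1.0, -1.3, -0.3]
width: 0.151
```

Request:
arm_command --pt "10 1 0 0 0 0 0" --pt "10 1 0 0 0 0 0" --pt "10 1 0 0 0 0 0"

```text
clock: 5.65
position: [0.4559, -0.3105, 0.2769]
ee_rot: [-0.486, 1.516, 0.483]
force: [-6.2, -1.0, 14.0]
width: 0.149
```

Request:
arm_command --pt "10 0 0 0 0 0 0" --pt "10 0.4 0 0 0 0 0" --pt "10 0.4 0 0 0 0 0" --newtons 55

```text
clock: 6.02
position: [0.456, -0.3104, 0.2768]
ee_rot: [-0.487, 1.516, 0.483]
force: [-7.5, 0.2, 23.6]
width: 0.151
```

```bash
python3 -c "
from h import *
s,M=st(); print('tool F',(M.T@s['force']).round(1))"
```

```text
6.025 pos [ 0.456  -0.3104  0.2768] x [ 0.001 -0.002 -1.   ] jaw yaw 35.47 q [ 0.798  0.496 -0.407  1.873  0.262  0.823  0.874] F [-7.5  0.2 23.6] T [-0.05  1.84  0.1 ] w 0.151
tool F [-23.6   4.4  -6. ]
```

Request:
arm_command --pt "10 0.0 0 0 4 0 0" --pt "10 0.1 0 0 6 0 0" --pt "10 0.15 0 0 8 0 0" --pt "10 0.15 0 0 8 0 0" --pt "10 0.15 0 0 8 0 0"

```text
clock: 6.65
position: [0.4559, -0.3105, 0.2761]
ee_rot: [-0.018, 1.57, 0.015]
force: [-7.2, -1.0, 19.2]
width: 0.149
```

```bash
python3 -c "
from h import *
s,M=st(); print('tool F',(M.T@s['force']).round(1))
for c in ('top','scene'): 
  get_image(c); print(c,[(np.round(d['point'],4).tolist(),round(d['p'],2)) for d in pinpoint(c,'bowl_ear') if d['point'][1]<-.2])"
```

```text
6.65 pos [ 0.4559 -0.3105  0.2761] x [ 0.001 -0.002 -1.   ] jaw yaw 1.23 q [ 0.687  0.476 -0.253  1.884  0.163  0.801  0.368] F [-7.2 -1.  19.2] T [-0.25  1.61  0.24] w 0.149
tool F [-19.2  -0.9  -7.2]
top [([0.4969, -0.265, 0.0452], 0.94)]
scene [([0.4947, -0.2669, 0.0443], 0.63)]
```

Request:
arm_command --pt "10 0.2 0 -0.4 9 0 0" --pt "10 0.2 0 0 9 0 0" --pt "10 0.2 0 0 9 0 0" --pt "10 0.2 0 0 9 0 0" --pt "10 0.2 0 0 9 0 0"

```text
clock: 7.48
position: [0.4556, -0.3105, 0.2751]
ee_rot: [0.597, 1.485, -0.599]
force: [-5.8, -1.0, 17.1]
width: 0.147
```

```bash
python3 -c "
from h import *
s,M=st(); print('tool F',(M.T@s['force']).round(1))
for c in ('top','scene'): 
  get_image(c); print(c,[(np.round(d['point'],4).tolist(),round(d['p'],2)) for d in pinpoint(c,'bowl_ear') if d['point'][1]<-.2])"
```

```text
7.475 pos [ 0.4556 -0.3105  0.2751] x [ 0.001 -0.002 -1.   ] jaw yaw -43.8 q [ 0.538  0.462 -0.05   1.898  0.033  0.78  -0.295] F [-5.8 -1.  17.1] T [-0.19  1.6   0.22] w 0.147
tool F [-17.1  -4.7  -3.4]
top [([0.4971, -0.2664, 0.0419], 0.61)]
scene [([0.4969, -0.2661, 0.046], 0.66), ([0.4558, -0.3091, 0.1083], 0.42)]
```

Request:
arm_command --pt "10 0.3 0.4 0 9 0 0" --pt "10 0.22 0 0 9 0 0" --pt "10 0.22 0 0 9 0 0" --pt "10 0.22 0 0 9 0 0" --pt "10 0.22 0 0 9 0 0"

```text
clock: 8.3
position: [0.4557, -0.3105, 0.2741]
ee_rot: [1.193, 1.217, -1.194]
force: [-7.7, -1.4, 20.2]
width: 0.149
```

```bash
python3 -c "
from h import *
s,M=st(); print('tool F',(M.T@s['force']).round(1))
for c in ('top','scene'): 
  get_image(c); print(c,[(np.round(d['point'],4).tolist(),round(d['p'],2)) for d in pinpoint(c,'bowl_ear') if d['point'][1]<-.2])"
```

```text
8.3 pos [ 0.4557 -0.3105  0.2741] x [ 0.001 -0.002 -1.   ] jaw yaw -88.82 q [ 0.385  0.463  0.158  1.912 -0.099  0.772 -0.952] F [-7.7 -1.4 20.2] T [-0.19  1.91  0.23] w 0.149
tool F [-20.2  -7.7   1.3]
top []
scene [([0.4967, -0.2645, 0.044], 0.6), ([0.4558, -0.3094, 0.106], 0.49)]
```

Request:
arm_command --pt "10 0.2 0 0 9 0 0" --pt "10 0.2 0 0 9 0 0" --pt "10 0.2 0 0 9 0 0" --pt "10 0.2 0 0 9 0 0" --pt "10 0.2 0 0 9 0 0"

```text
clock: 9.12
position: [0.4556, -0.3106, 0.273]
ee_rot: [1.746, 0.742, -1.745]
force: [-7.7, -1.0, 21.7]
width: 0.155
```

```bash
python3 -c "
from h import *
s,M=st(); print('tool F',(M.T@s['force']).round(1))
for c in ('top','scene'): 
  get_image(c); print(c,[(np.round(d['point'],4).tolist(),round(d['p'],2)) for d in pinpoint(c,'bowl_ear') if d['point'][1]<-.2])"
```

```text
9.125 pos [ 0.4556 -0.3106  0.273 ] x [ 0.001 -0.002 -1.   ] jaw yaw -133.82 q [ 0.232  0.479  0.371  1.926 -0.24   0.777 -1.6  ] F [-7.7 -1.  21.7] T [0.02 2.   0.24] w 0.155
tool F [-21.7  -4.8   6.1]
top [([0.4978, -0.2643, 0.0437], 0.68)]
scene [([0.4955, -0.2667, 0.0434], 0.77)]
```

Request:
arm_command --pt "10 0 0 0 -4 0 0" --pt "10 -0.15 0 0 -9 0 0" --pt "10 -0.2 0 0 -9 0 0" --pt "10 -0.2 0 0 -9 0 0" --pt "10 -0.2 0 0 -9 0 0"

```text
clock: 9.95
position: [0.4556, -0.3106, 0.2739]
ee_rot: [1.251, 1.179, -1.251]
force: [-7.7, -0.2, 22.4]
width: 0.15
```

```bash
python3 -c "
from h import *
s,M=st(); print('tool F',(M.T@s['force']).round(1))
for c in ('top','scene'): 
  get_image(c); print(c,[(np.round(d['point'],4).tolist(),round(d['p'],2)) for d in pinpoint(c,'bowl_ear') if d['point'][1]<-.2])"
```

```text
9.95 pos [ 0.4556 -0.3106  0.2739] x [ 0.002 -0.002 -1.   ] jaw yaw -93.29 q [ 0.371  0.463  0.177  1.914 -0.112  0.772 -1.018] F [-7.7 -0.2 22.4] T [ 0.06  1.95 -0.31] w 0.15
tool F [-22.4  -7.6   0.6]
top []
scene [([0.493, -0.2645, 0.0414], 0.62)]
```

Request:
arm_command --pt "10 -0.2 0 0 -9 0 0" --pt "10 -0.2 0 0 -9 0 0" --pt "10 -0.2 0 0 -9 0 0" --pt "10 -0.2 0 0 -9 0 0" --pt "10 -0.2 0 0 -9 0 0"

```text
clock: 10.78
position: [0.4557, -0.3106, 0.2749]
ee_rot: [0.657, 1.467, -0.659]
force: [-7.4, -1.0, 21.0]
width: 0.152
```

```bash
python3 -c "
from h import *
s,M=st(); print('tool F',(M.T@s['force']).round(1))
for c in ('top','scene'): 
  get_image(c); print(c,[(np.round(d['point'],4).tolist(),round(d['p'],2)) for d in pinpoint(c,'bowl_ear') if d['point'][1]<-.2])"
```

```text
10.775 pos [ 0.4557 -0.3106  0.2749] x [ 0.001 -0.002 -1.   ] jaw yaw -48.29 q [ 0.524  0.462 -0.032  1.899  0.022  0.779 -0.363] F [-7.4 -1.  21. ] T [-0.11  1.86 -0.24] w 0.152
tool F [-21.   -6.2  -4.1]
top [([0.4991, -0.263, 0.0424], 0.57)]
scene [([0.4973, -0.2642, 0.0427], 0.87)]
```

Request:
arm_command --pt "10 0 0 0 5 0 0" --pt "10 0.2 0 0 10 0 0" --pt "10 0.22 0 0 10 0 0" --pt "10 0.22 0 0 10 0 0" --pt "10 0.22 0 0 10 0 0"

```text
clock: 11.6
position: [0.4557, -0.3106, 0.2739]
ee_rot: [1.258, 1.174, -1.258]
force: [-8.0, -1.0, 19.3]
width: 0.147
```

Request:
arm_command --pt "10 0.22 0 0 10 0 0" --pt "10 0.22 0 0 10 0 0" --pt "10 0.22 0 0 10 0 0" --pt "10 0.22 0 0 10 0 0" --pt "10 0.1 0 0 5 0 0"

```text
clock: 12.22
position: [0.4556, -0.3106, 0.2729]
ee_rot: [1.803, 0.676, -1.802]
force: [-8.4, -0.5, 21.8]
width: 0.152
```

```bash
python3 -c "
from h import *
s,M=st(); print('tool F',(M.T@s['force']).round(1))
for c in ('top','scene'): 
  get_image(c); print(c,[(np.round(d['point'],4).tolist(),round(d['p'],2)) for d in pinpoint(c,'bowl_ear') if d['point'][1]<-.2])"
```

```text
12.225 pos [ 0.4556 -0.3106  0.2729] x [ 0.001 -0.002 -1.   ] jaw yaw -138.76 q [ 0.217  0.481  0.392  1.928 -0.253  0.778 -1.672] F [-8.4 -0.5 21.8] T [0.02 2.01 0.19] w 0.152
tool F [-21.8  -5.1   6.7]
top [([0.4961, -0.2654, 0.0427], 0.78)]
scene [([0.497, -0.2654, 0.0458], 0.73)]
```

Request:
arm_command --pt "10 -1.5 0 0 0 0 0" --pt "40 -0.3 0 0 0 0 0" --pt "80 0 0 0 0 0 0" --pt "80 0 0 0 0 0 0" --pt "80 -2 0 0 0 0 0"

```text
clock: 13.05
position: [0.456, -0.3094, 0.2747]
ee_rot: [1.799, 0.683, -1.8]
force: [-0.3, 0.7, 0.2]
width: 0.533
```

Request:
arm_command --pt "80 -15 0 0 0 0 0" --pt "80 -25 0 0 0 0 0" --pt "80 0 0 0 -10 0 0" --pt "80 0 0 0 -10 0 0" --pt "80 0 0 0 -10 0 0"

```text
clock: 13.68
position: [0.456, -0.3096, 0.3161]
ee_rot: [1.439, 1.041, -1.438]
force: [-0.4, 0.0, 0.0]
width: 0.872
```

Request:
arm_command --pt "80 0 0 0 -10 0 0" --pt "80 0 0 0 -10 0 0" --pt "80 0 0 0 -10 0 0" --pt "80 0 0 0 -10 0 0" --pt "80 0 0 0 -10 0 0"

```text
clock: 14.3
position: [0.456, -0.3098, 0.316]
ee_rot: [0.791, 1.421, -0.792]
force: [0.0, 0.7, -0.3]
width: 0.87
```

Request:
arm_command --pt "80 0 0 0 -10 0 0" --pt "80 0 0 0 -10 0 0" --pt "80 0 0 0 -10 0 0" --pt "80 0 0 0 -10 0 0" --pt "80 0 0 0 -10 0 0"

```text
clock: 14.92
position: [0.4559, -0.3099, 0.316]
ee_rot: [0.111, 1.567, -0.113]
force: [-0.1, -0.0, -0.7]
width: 0.874
```

Request:
arm_command --pt "80 0 0 0 -10 0 0" --pt "80 0 0 0 -10 0 0" --pt "80 0 0 0 -10 0 0" --pt "80 0 0 0 -10 0 0" --pt "80 0 0 0 -10 0 0"

```text
clock: 15.55
position: [0.4559, -0.3099, 0.316]
ee_rot: [-0.572, 1.495, 0.569]
force: [0.0, -0.8, -0.0]
width: 0.87
```

```bash
python3 -c "
from h import *
s,M=st(); print('tool F',(M.T@s['force']).round(1)); print(M.round(3))
for c in ('top','scene'): 
  im=bar(c,.456,-.31,.107,.13); print(c,[(np.round(d['point'],4).tolist(),round(d['p'],2)) for t in('bowl_ear','knob') for d in pinpoint(c,t) if d['point'][1]<-.2])
  if c=='scene': cv2.imwrite('pics/re.png',cv2.resize(im['frame'][110:210,180:300,::-1],(600,500)))"
```

```text
15.55 pos [ 0.4559 -0.3099  0.316 ] x [ 0.    -0.002 -1.   ] jaw yaw 41.79 q [ 0.766  0.437 -0.36   1.84   0.194  0.898  1.046] F [ 0.  -0.8 -0. ] T [ 0.01 -0.13 -0.01] w 0.87
tool F [ 0.  -0.6 -0.5]
[[ 0.    -0.666  0.746]
 [-0.002  0.746  0.666]
 [-1.    -0.001 -0.001]]
top 58 mean [ 0.4495 -0.3015  0.1208] zpct [0.1138 0.1218 0.1249] rect ((451.38165283203125, -303.86187744140625), (12.553387641906738, 26.636194229125977), 42.31978988647461) ang 133.27171479200993
top [([0.4949, -0.2679, 0.0426], 0.75), ([0.4556, -0.3121, 0.106], 0.74)]
scene 43 mean [ 0.4536 -0.2986  0.1164] zpct [0.1075 0.1174 0.1233] rect ((459.60308837890625, -302.9105529785156), (13.135913848876953, 38.7547607421875), 55.64146423339844) ang 133.75838591548597
scene [([0.4985, -0.2657, 0.0433], 0.94), ([0.4544, -0.3083, 0.1066], 0.94)]
```

View pics/re.png

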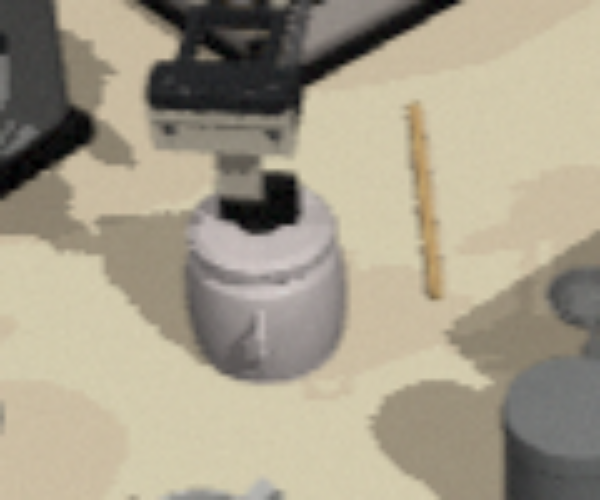

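The crop shows the bowl with its lid still on and upright, and the near ear at (255,335). The gripper is above the black bar at (265,200) and lined up with it. Now I'll regrasp.

Request:
arm_command --pt "80 20 0 0 0 0 0" --pt "70 16 0 0 0 0 0" --pt "40 4.5 0 0 0 0 0" --pt "10 0 0 0 0 0 0" --pt "10 0 0 0 0 0 0" --newtons 10

```text
clock: 16.48
position: [0.4562, -0.3096, 0.2749]
ee_rot: [-0.567, 1.495, 0.566]
force: [-1.3, 0.0, -0.3]
width: 0.487
```

Request:
arm_command --pt "10 0 0 0 0 0 0" --pt "10 0 0 0 0 0 0" --pt "10 0 0 0 0 0 0" --pt "10 0 0 0 0 0 0" --pt "10 0 0 0 0 0 0"

```text
clock: 17.1
position: [0.4557, -0.3098, 0.2745]
ee_rot: [-0.567, 1.496, 0.566]
force: [-1.1, -1.0, 0.9]
width: 0.148
```

Request:
arm_command --pt "10 1 0 0 0 0 0" --pt "10 1 0 0 0 0 0" --pt "10 1 0 0 0 0 0" --newtons 55

```text
clock: 17.48
position: [0.4559, -0.3099, 0.2738]
ee_rot: [-0.568, 1.496, 0.565]
force: [-11.0, 2.4, 36.1]
width: 0.148
```

Request:
arm_command --pt "10 -0.7 0 0 0 0 0" --pt "10 -0.6 0 0 0 0 0"

```text
clock: 17.73
position: [0.4557, -0.3098, 0.2742]
ee_rot: [-0.567, 1.496, 0.565]
force: [-6.1, -0.3, 13.7]
width: 0.153
```

Request:
arm_command --pt "10 0.0 0 0 4 0 0" --pt "10 0.2 0 0 9 0 0" --pt "10 0.2 0 0 9 0 0" --pt "10 0.2 0 0 9 0 0" --pt "10 0.2 0 0 9 0 0"

```text
clock: 18.35
position: [0.456, -0.3097, 0.2733]
ee_rot: [-0.018, 1.57, 0.016]
force: [-5.3, 0.7, 15.4]
width: 0.15
```

```bash
python3 -c "
from h import *
s,M=st(); print('tool F',(M.T@s['force']).round(1))
for c in ('top','scene'): 
  get_image(c); print(c,[(np.round(d['point'],4).tolist(),round(d['p'],2)) for d in pinpoint(c,'bowl_ear') if d['point'][1]<-.2])"
```

```text
18.35 pos [ 0.456  -0.3097  0.2733] x [ 0.001 -0.001 -1.   ] jaw yaw 1.22 q [ 0.619  0.471 -0.162  1.893  0.105  0.785  0.421] F [-5.3  0.7 15.4] T [0.11 1.11 0.24] w 0.15
tool F [-15.4   0.8  -5.3]
top []
scene [([0.4949, -0.2677, 0.0428], 0.58)]
```

Request:
arm_command --pt "10 0.45 0 0 8 0 0" --pt "10 0.3 0 0 10 0 0" --pt "10 0.22 0 0 10 0 0" --pt "10 0.22 0 0 10 0 0" --pt "10 0.22 0 0 10 0 0"

```text
clock: 19.18
position: [0.4563, -0.3099, 0.2721]
ee_rot: [0.638, 1.472, -0.639]
force: [-4.4, -0.0, 17.4]
width: 0.152
```

```bash
python3 -c "
from h import *
s,M=st(); print('tool F',(M.T@s['force']).round(1))
for c in ('top','scene'): 
  get_image(c); print(c,[(np.round(d['point'],4).tolist(),round(d['p'],2)) for d in pinpoint(c,'bowl_ear') if d['point'][1]<-.2])"
```

```text
19.175 pos [ 0.4563 -0.3099  0.2721] x [ 0.002 -0.001 -1.   ] jaw yaw -46.81 q [ 0.457  0.464  0.057  1.907 -0.037  0.769 -0.282] F [-4.4 -0.  17.4] T [-0.02  1.1   0.19] w 0.152
tool F [-17.4  -3.2  -3. ]
top [([0.5005, -0.2641, 0.0413], 0.85), ([0.4532, -0.3139, 0.1054], 0.18)]
scene [([0.4941, -0.2648, 0.0413], 0.85)]
```

Request:
arm_command --pt "10 0.1 0 0 -4 0 0" --pt "10 -0.15 0 0 -9 0 0" --pt "10 -0.2 0 0 -9 0 0" --pt "10 -0.2 0 0 -9 0 0" --pt "10 -0.2 0 0 -9 0 0"

```text
clock: 20.0
position: [0.4561, -0.3098, 0.273]
ee_rot: [0.085, 1.568, -0.086]
force: [-6.9, 1.0, 20.5]
width: 0.147
```

Request:
arm_command --pt "10 -0.2 0 0 -9 0 0" --pt "10 -0.2 0 0 -9 0 0" --pt "10 -0.2 0 0 -9 0 0" --pt "10 -0.2 0 0 -9 0 0" --pt "10 0 0 0 0 0 0"

```text
clock: 20.62
position: [0.4558, -0.3099, 0.2738]
ee_rot: [-0.406, 1.532, 0.404]
force: [-7.8, 2.2, 23.0]
width: 0.148
```

```bash
python3 -c "
from h import *
s,M=st(); print('tool F',(M.T@s['force']).round(1))
for c in ('top','scene'): 
  get_image(c); print(c,[(np.round(d['point'],4).tolist(),round(d['p'],2)) for d in pinpoint(c,'bowl_ear') if d['point'][1]<-.2])"
```

```text
20.625 pos [ 0.4558 -0.3099  0.2738] x [ 0.001 -0.001 -1.   ] jaw yaw 29.6 q [ 0.715  0.483 -0.293  1.884  0.189  0.8    0.838] F [-7.8  2.2 23. ] T [0.37 1.66 0.14] w 0.148
tool F [-23.    5.7  -5.7]
top [([0.4985, -0.2637, 0.046], 0.7)]
scene [([0.4992, -0.2644, 0.0441], 0.95)]
```

Request:
arm_command --pt "10 0 0 0 5 0 0" --pt "10 0.22 0 0 10 0 0" --pt "10 0.22 0 0 10 0 0" --pt "10 0.22 0 0 10 0 0" --pt "10 0.22 0 0 10 0 0"

```text
clock: 21.45
position: [0.4561, -0.3098, 0.2728]
ee_rot: [0.216, 1.558, -0.217]
force: [-6.1, -0.0, 18.7]
width: 0.146
```

Request:
arm_command --pt "10 0.22 0 0 10 0 0" --pt "10 0.22 0 0 10 0 0" --pt "10 0.22 0 0 10 0 0" --pt "10 0.22 0 0 10 0 0" --pt "10 0.22 0 0 10 0 0"

```text
clock: 22.08
position: [0.4564, -0.3101, 0.2717]
ee_rot: [0.892, 1.377, -0.893]
force: [-5.1, -0.6, 16.9]
width: 0.149
```

```bash
python3 -c "
from h import *
s,M=st(); print('tool F',(M.T@s['force']).round(1))
for c in ('top','scene'): 
  get_image(c); print(c,[(np.round(d['point'],4).tolist(),round(d['p'],2)) for d in pinpoint(c,'bowl_ear') if d['point'][1]<-.2])"
```

```text
22.075 pos [ 0.4564 -0.3101  0.2717] x [ 0.002 -0.002 -1.   ] jaw yaw -65.81 q [ 0.394  0.466  0.145  1.913 -0.093  0.766 -0.559] F [-5.1 -0.6 16.9] T [-0.11  1.07  0.24] w 0.149
tool F [-16.9  -4.9  -1.5]
top [([0.497, -0.2681, 0.0437], 0.46)]
scene [([0.4984, -0.2646, 0.0429], 0.61)]
```

Request:
arm_command --pt "10 0.3 0 0 4 0 0" --pt "10 0.2 0 0 4 0 0"

```text
clock: 22.52
position: [0.4563, -0.3103, 0.2715]
ee_rot: [0.996, 1.328, -0.995]
force: [-5.9, 1.3, 22.1]
width: 0.148
```

```bash
python3 -c "
from h import *
s,M=st()"
```

```text
22.525 pos [ 0.4563 -0.3103  0.2715] x [ 0.003 -0.002 -1.   ] jaw yaw -73.62 q [ 0.367  0.467  0.181  1.916 -0.117  0.766 -0.671] F [-5.9  1.3 22.1] T [0.03 1.34 0.22] w 0.148
```

Request:
arm_command --pt "10 0.1 0 0 3 0 0" --pt "10 0.1 0 0 3 0 0"

```text
clock: 22.78
position: [0.4564, -0.3103, 0.2713]
ee_rot: [1.074, 1.286, -1.073]
force: [-5.7, 0.6, 22.3]
width: 0.155
```

```bash
python3 -c "
from h import *
s,M=st()
for c in ('top','scene'): 
  get_image(c); print(c,[(np.round(d['point'],4).tolist(),round(d['p'],2)) for d in pinpoint(c,'bowl_ear') if d['point'][1]<-.2])"
```

```text
22.775 pos [ 0.4564 -0.3103  0.2713] x [ 0.003 -0.002 -1.   ] jaw yaw -79.59 q [ 0.347  0.469  0.209  1.918 -0.136  0.766 -0.757] F [-5.7  0.6 22.3] T [0.01 1.37 0.23] w 0.155
top []
scene [([0.4957, -0.2631, 0.0426], 0.82)]
```

At about 295° now, with no stop felt yet. I'll go on in small steps.

Request:
arm_command --pt "10 0.1 0 0 3 0 0" --pt "10 0.1 0 0 2 0 0"

```text
clock: 23.22
position: [0.4566, -0.3103, 0.2713]
ee_rot: [1.138, 1.249, -1.137]
force: [-5.2, -0.3, 21.8]
width: 0.148
```

```bash
python3 -c "
from h import *
s,M=st()"
```

```text
23.225 pos [ 0.4566 -0.3103  0.2713] x [ 0.003 -0.002 -1.   ] jaw yaw -84.52 q [ 0.33   0.47   0.233  1.919 -0.151  0.765 -0.828] F [-5.2 -0.3 21.8] T [-0.    1.06  0.61] w 0.148
```

Request:
arm_command --pt "10 0.1 0 0 2 0 0" --pt "10 0.1 0 0 2 0 0"

```text
clock: 23.48
position: [0.4571, -0.3103, 0.2713]
ee_rot: [1.19, 1.216, -1.188]
force: [-2.9, -0.1, 22.3]
width: 0.152
```

```bash
python3 -c "
from h import *
s,M=st()
for c in ('top','scene'): 
  get_image(c); print(c,[(np.round(d['point'],4).tolist(),round(d['p'],2)) for d in pinpoint(c,'bowl_ear') if d['point'][1]<-.2])"
```

```text
23.475 pos [ 0.4571 -0.3103  0.2713] x [ 0.004 -0.003 -1.   ] jaw yaw -88.49 q [ 0.316  0.472  0.251  1.92  -0.164  0.765 -0.886] F [-2.9 -0.1 22.3] T [0.03 0.8  0.63] w 0.152
top []
scene [([0.5015, -0.2684, 0.0444], 0.68)]
```

Torque jumped to 0.6 N m and z stopped falling at about 301°, so the lid is home. I'll ease the torque and lean, then lift.

Request:
arm_command --pt "10 0 0 0 -2 0 0" --pt "10 -0.5 0 0 -0.5 0 0" --pt "10 -1 0 0 0 0 0" --pt "10 -1 0 0 0 0 0" --newtons 60

```text
clock: 24.18
position: [0.4566, -0.3096, 0.2717]
ee_rot: [1.158, 1.24, -1.157]
force: [0.3, -0.4, -2.9]
width: 0.149
```

```bash
python3 -c "
from h import *
s,M=st()
for c in ('top','scene'): 
  get_image(c); print(c,[(np.round(d['point'],4).tolist(),round(d['p'],2)) for t in('bowl_ear','knob') for d in pinpoint(c,t) if d['point'][1]<-.2])"
```

```text
24.175 pos [ 0.4566 -0.3096  0.2717] x [ 0.002 -0.001 -1.   ] jaw yaw -85.98 q [ 0.324  0.47   0.239  1.919 -0.155  0.769 -0.85 ] F [ 0.3 -0.4 -2.9] T [-0.14 -0.12 -0.02] w 0.149
top []
scene [([0.5049, -0.2671, 0.0443], 0.87), ([0.4559, -0.3108, 0.1036], 0.64)]
```

Request:
arm_command --pt "10 -3 0 0 0 0 0" --pt "10 -10 0 0 0 0 0" --pt "10 -20 0 0 0 0 0" --pt "10 -25 0 0 0 0 0" --pt "10 -25 0 0 0 0 0"

```text
clock: 25.1
position: [0.4552, -0.3091, 0.3549]
ee_rot: [1.158, 1.244, -1.159]
force: [0.4, -1.0, -5.8]
width: 0.147
```

Request:
arm_command --pt "10 -30 0 0 0 0 0" --pt "10 -30 0 0 0 0 0" --pt "10 -30 0 0 0 0 0" --pt "10 -30 0 0 0 0 0" --pt "10 -25 0 0 0 0 0"

```text
clock: 25.72
position: [0.4551, -0.3092, 0.5003]
ee_rot: [1.158, 1.243, -1.158]
force: [0.0, -0.1, -5.2]
width: 0.15
```

```bash
python3 -c "
from h import *
s,M=st(); print(M.round(3)); print((M.T@(np.array([.5415,.282,s['position'][2]])-s['position'])*1000).round(1))
im=get_image('scene'); cv2.imwrite('pics/lift.png',im['frame'][:,:,::-1])
print([(np.round(d['point'],4).tolist(),round(d['p'],2)) for t in('bowl','top_tray') for d in pinpoint('scene',t)])
W=cloud(get_image('top')); 
m=(W[...,2]>.145)&(W[...,2]<.16)&(abs(W[...,0]-.54)<.11)&(abs(W[...,1]-.28)<.15); p=W[m][:,:2]*1000
print('tray floor rect',cv2.minAreaRect(p.astype(np.float32)),np.median(W[m][:,2]))"
```

```text
25.725 pos [ 0.4551 -0.3092  0.5003] x [-0.001  0.001 -1.   ] jaw yaw -86.01 q [ 0.27   0.245  0.295  1.624 -0.074  1.284 -0.924] F [ 0.  -0.1 -5.2] T [-0.04 -0.03 -0.02] w 0.15
[[-0.001  0.998  0.07 ]
 [ 0.001  0.07  -0.998]
 [-1.    -0.001 -0.001]]
[ 4.000e-01  1.273e+02 -5.838e+02]
[([0.6269, 0.0242, -0.0025], 0.78), ([0.4528, -0.3085, 0.2307], 0.75), ([0.6523, -0.1226, 0.0545], 0.18), ([0.5369, 0.2891, 0.1511], 0.64)]
tray floor rect ((546.1552734375, 280.3811950683594), (178.53077697753906, 269.18060302734375), 4.225743770599365) 0.15308921236206618
```

View pics/lift.png

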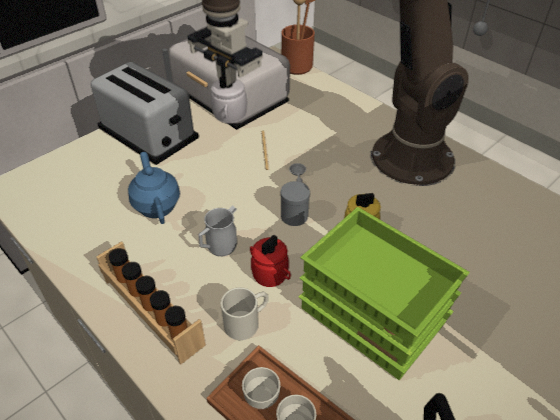

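The view shows the bowl hanging upright from the gripper at about (230,95), with nothing else disturbed and the empty tray at (385,265). I'll carry it across.

Request:
arm_command --pt "10 0 3 -15 0 0 0" --pt "10 0 6.4 -29 0 0 0" --pt "10 0 6.4 -29 0 0 0" --pt "10 0 6.4 -29 0 0 0" --pt "10 0 6.4 -29 0 0 0"

```text
clock: 26.55
position: [0.4751, -0.1746, 0.4981]
ee_rot: [1.156, 1.244, -1.158]
force: [1.4, -0.4, -4.2]
width: 0.15
```

Request:
arm_command --pt "10 0 6.4 -29 0 0 0" --pt "10 0 6.4 -29 0 0 0" --pt "10 0 6.4 -29 0 0 0" --pt "10 0 6.4 -29 0 0 0" --pt "10 0 6.4 -29 0 0 0"

```text
clock: 27.18
position: [0.4965, -0.0279, 0.4982]
ee_rot: [1.156, 1.244, -1.158]
force: [1.1, 0.0, -5.5]
width: 0.152
```

Request:
arm_command --pt "10 0 6.4 -29 0 0 0" --pt "10 0 6.4 -29 0 0 0" --pt "10 0 6.4 -29 0 0 0" --pt "10 0 6.4 -29 0 0 0" --pt "10 0 6.4 -29 0 0 0"

```text
clock: 27.8
position: [0.518, 0.1188, 0.4981]
ee_rot: [1.155, 1.243, -1.159]
force: [0.7, -1.1, -5.2]
width: 0.146
```

Request:
arm_command --pt "10 0 6.4 -29 0 0 0" --pt "10 0 6.4 -29 0 0 0" --pt "10 0 6.4 -29 0 0 0" --pt "10 0 6.4 -29 0 0 0" --pt "10 0 4 -18 0 0 0"

```text
clock: 28.42
position: [0.538, 0.255, 0.498]
ee_rot: [1.154, 1.244, -1.158]
force: [0.8, -0.6, -5.0]
width: 0.143
```

```bash
python3 -c "
from h import *
s,M=st(); print((M.T@(np.array([.5415,.282,s['position'][2]])-s['position'])*1000).round(1))"
```

```text
28.425 pos [0.538 0.255 0.498] x [-0.003 -0.    -1.   ] jaw yaw -85.85 q [-0.496  0.331 -0.05   1.497  0.016  1.316 -2.046] F [ 0.8 -0.6 -5. ] T [0.05 0.03 0.01] w 0.143
[ -0.    5.4 -26.7]
```

Request:
arm_command --pt "10 0 3 -14 0 0 0" --pt "10 0 2.4 -12.7 0 0 0" --pt "10 10 0 0 0 0 0" --pt "10 20 0 0 0 0 0" --pt "10 15 0 0 0 0 0"

```text
clock: 29.05
position: [0.5426, 0.2786, 0.4529]
ee_rot: [1.157, 1.241, -1.16]
force: [0.2, -0.2, -5.6]
width: 0.149
```

Request:
arm_command --pt "10 12 0 0 0 0 0" --pt "10 8 0 0 0 0 0" --pt "10 3 0 0 0 0 0" --pt "10 1.5 0 0 0 0 0" --pt "10 0 0 0 0 0 0"

```text
clock: 29.68
position: [0.5427, 0.2797, 0.4302]
ee_rot: [1.158, 1.241, -1.157]
force: [0.3, 0.4, -5.1]
width: 0.147
```

```bash
python3 -c "
from h import *
s,M=st()"
```

```text
29.675 pos [0.5427 0.2797 0.4302] x [ 0.001  0.    -1.   ] jaw yaw -85.99 q [-0.522  0.395 -0.059  1.569  0.025  1.177 -2.087] F [ 0.3  0.4 -5.1] T [ 0.01 -0.02  0.03] w 0.147
```

Request:
arm_command --pt "10 1.5 0 0 0 0 0" --pt "10 1.5 0 0 0 0 0" --pt "10 1 0 0 0 0 0" --pt "10 0.7 0 0 0 0 0"

```text
clock: 30.18
position: [0.5426, 0.2797, 0.4251]
ee_rot: [1.158, 1.241, -1.158]
force: [-0.0, 0.0, -5.5]
width: 0.144
```

Request:
arm_command --pt "10 0.7 0 0 0 0 0" --pt "10 0.7 0 0 0 0 0"

```text
clock: 30.42
position: [0.5426, 0.2797, 0.4238]
ee_rot: [1.158, 1.241, -1.157]
force: [-0.8, 0.0, -0.3]
width: 0.148
```

Request:
arm_command --pt "10 0.5 0 0 0 0 0" --pt "10 0 0 0 0 0 0"

```text
clock: 30.68
position: [0.5425, 0.2798, 0.4238]
ee_rot: [1.158, 1.241, -1.157]
force: [-1.6, -0.2, 0.2]
width: 0.147
```

```bash
python3 -c "
from h import *
s,M=st()
for c in ('top','scene'):
  get_image(c); print([(np.round(d['point'],4).tolist(),round(d['p'],2)) for t in('bowl','knob') for d in pinpoint(c,t) if d['point'][1]>.15])"
```

```text
30.675 pos [0.5425 0.2798 0.4238] x [ 0.  0. -1.] jaw yaw -85.99 q [-0.522  0.399 -0.06   1.579  0.025  1.163 -2.087] F [-1.6 -0.2  0.2] T [-0.14  0.41 -0.06] w 0.147
[([0.5428, 0.281, 0.1489], 0.6), ([0.5395, 0.2771, 0.2573], 0.73)]
[([0.5439, 0.2802, 0.1532], 0.69), ([0.545, 0.2832, 0.2565], 0.86)]
```

The bowl is on the tray floor: the force fell from -5.5 to 0 at TCP z 0.4238, the height I predicted. Now I'll release and rise.

Request:
arm_command --pt "20 0 0 0 0 0 0" --pt "40 0 0 0 0 0 0" --pt "80 0 0 0 0 0 0" --pt "80 0 0 0 0 0 0" --pt "80 0 0 0 0 0 0"

```text
clock: 31.6
position: [0.5426, 0.2797, 0.4232]
ee_rot: [1.158, 1.241, -1.158]
force: [1.0, 0.1, 0.3]
width: 0.604
```

Request:
arm_command --pt "80 -5 0 0 0 0 0" --pt "80 -15 0 0 0 0 0" --pt "80 -25 0 0 0 0 0" --pt "80 -25 0 0 0 0 0" --pt "80 -20 0 0 0 0 0"

```text
clock: 32.22
position: [0.5426, 0.2796, 0.5157]
ee_rot: [1.159, 1.241, -1.156]
force: [0.1, 0.3, -1.1]
width: 0.873
```

```bash
python3 -c "
from h import *
s,M=st()
for c in ('top','scene'):
  im=get_image(c); print([(np.round(d['point'],4).tolist(),round(d['p'],2)) for t in('bowl','knob') for d in pinpoint(c,t) if d['point'][1]>.15])
cv2.imwrite('pics/end.png',im['frame'][:,:,::-1])
W=cloud(im); m=(np.hypot(W[...,0]-.542,W[...,1]-.28)<.042)&(W[...,2]>.2)&(W[...,2]<.245)
p=W[m];top=p[p[:,2]>np.percentile(p[:,2],30)];A=np.c_[top[:,:2],np.ones(len(top))];print(len(top),np.linalg.lstsq(A,top[:,2],rcond=None)[0])"
```

```text
32.225 pos [0.5426 0.2796 0.5157] x [ 0.002  0.001 -1.   ] jaw yaw -86.0 q [-0.527  0.348 -0.053  1.429  0.019  1.362 -2.081] F [ 0.1  0.3 -1.1] T [ 0.03  0.02 -0.  ] w 0.873
[([0.5396, 0.2839, 0.1472], 0.76), ([0.5407, 0.2781, 0.253], 0.56)]
[([0.5423, 0.2796, 0.1552], 0.57), ([0.5387, 0.2842, 0.1535], 0.26), ([0.5406, 0.2856, 0.2572], 0.77)]
712 [-0.00186764  0.00200291  0.23951161]
```

View pics/end.png

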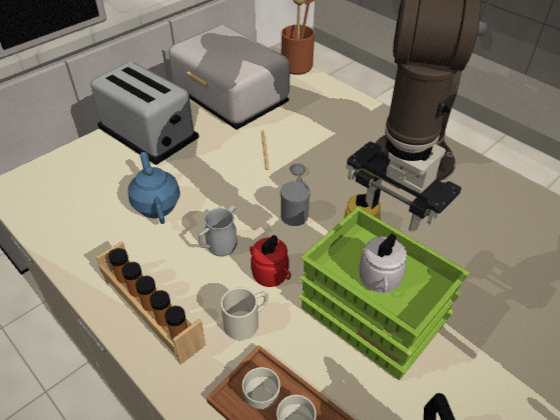

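The bowl stands upright in the tray at about (383,265), the gripper is clear, and everything else is where it was. The lid's top is at 0.2395 against 0.2385 expected when home, and its tilt is about 0.003 rad.

```bash
python3 -c "
from cell import arm; print(arm.sign_off())"
```

```text
the job is handed in; nothing more can be done
None
```

The lid is screwed home and the silver bowl stands upright in the caddy's top tray, released. I handed the job in at about 32 s of the 72 s allowed; no verdict is reported.

**Turning:** I leaned on the lid with mostly 14–23 N and turned it 169° on, 85° back, 176° on with one regrasp, and 76° back. I then turned it on until torque jumped to about 0.6 N m and it stopped sinking, at roughly 301°. For a moment at the regrasp the lean reached 36 N, and I eased it straight off; with the bowl's weight that is about 42 N on the cabinet, under the 55 N limit.

**Last checks:**
- **Lid:** its top plane sits within about 1 mm of where it should be when home.
- **Upright:** tilt was about 0.003 rad.
- **Position:** the bowl's axis is within about 5 mm of the tray centre, and the gripper is about 9 cm above its grasp height, touching nothing.
- **Other things:** they look unmoved in the final picture; I did not measure each one.

**Doubtful points:** the bowl turned slightly, about 5–8 mm at the ear, when the lid reached its stop (limit 25 mm). The networks' estimates of the bowl's underside height varied by ±5 mm. For its height I relied on the contact force and the depth of the lid's top instead.

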